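Pin the swivel bench-pin holder in line with a taper pin

ROBOT

A 6-joint arm with a two-finger parallel gripper is mounted at the origin on the work surface. World frame = base frame: x ahead of the robot, y to its left, z up, the work surface at z = 0. Lengths are in mm, angles in rad, forces in N, time in s.
With the tool pointing down it reaches from about 275 to 1000 mm from the base axis. Payload 8.4 kg.
Tool frame: the origin (TCP) lies midway between the tips of the shut fingers; the grasp point (between the pads) lies 19 mm behind it; z points along the fingers, y is the line along which they close (so a half turn about z gives the same grasp; the last joint's range is limited). The gripper opens to 85 mm and grips with 20 to 120 N. Pads are 22 mm wide; open, the fingers measure 114 mm over their backs; the gripper's body (76 mm by 85 mm) begins 54 mm behind the grasp point. The pads swing forward as they close: fully open they stand 13 mm farther back than shut.
Start: joints at [-0.002, 0.353, 1.633, -0, 1.155, -0.002], TCP at [625.002, -0, 231.281] pointing down, gripper open.
Joint ranges: [-2.63, 2.63], [-0.92, 2.1], [0.06, 2.66], [-1.3, 4.44], [0, 2.69], [-3.02, 3.02]. Speed limits (rad/s): [2.22, 2.22, 2.79, 3.14, 3.14, 3.14].

INTERFACE

Orientations are given as [roll, pitch, yaw] about the fixed x, y, z axes, in that order (R = Rz(yaw) Ry(pitch) Rx(roll)).
In Python, from rig import * gives the robot as it stands.
- The arm moves only by the shell command python3 -m jog 'ROWS' [FORCE]. ROWS is JSON, a list of rows, each an object of numbers: "x", "y", "z": the shift along the tool's x, y, z in cm; "spin": the turn about the tool's z in rad; "grip": the closure, from 0 (fully open) to 1 (shut). In form: [{"x": .., "y": .., "z": .., "spin": .., "grip": ..}, ...]. A call has 1 to 20 rows; each row shifts and turns the commanded pose from where the row before left it, along the tool's axes as they then stand; what a row does not reach is not made up. A row lasts 1/12 s, in which the tool goes at most 41.7 mm and 7.16 degrees, less where a joint would pass 70% of its speed; a pose out of reach is approached as far as the arm can. A call with a gripper value outside its range is refused whole. The fingers move at their own pace and stop on an object; FORCE is the grip in N (left out, the last holds). Time passes only in rows, so rows that do not move let the fingers close. It gives the time, the measured TCP pose, the force, the opening and the grip force at its end, in the units of the state.
- sense(): the state, without advancing time (a new reading comes with each control period).
- grab_frame(name): name is "scene" or "side" or "wrist"; returns a dict with "pixels" (400x640x3 uint8, blue, green, red), "camera_matrix" (3x3 intrinsics, pixels), "k1" (the pictures are not rectified: a ray, as slopes to the right and down, at radius r is drawn at 1 + k1 r^2 times it, then the intrinsics apply), "rvec" (rotation vector, rad) and "tvec" (3), from world to camera coordinates, as OpenCV has them; the wrist camera has in their place "T_tool_cam" (4x4, takes a point from camera to tool coordinates, whose origin is the TCP and whose axes are the flange's). Camera axes: x right, y down, z forward; pixel columns grow to the right and rows downward; lengths in mm; the calibration is good to about 2 mm. A picture is of the moment at which its call begins: read the wrist's pose just before it. There is no depth.
- sign_off(): hands the job in; it is judged then, once.
The state is a dict: "clock": time; "qpos": joint angles; "qvel": joint speeds; "joint_efforts": joint torques, N m; "eef_pos": TCP position; "tcp_rot": TCP orientation; "contact_force": force on the tool from outside, world axes, zero at the start; "wrist_torque": the same for the moment, N m; "opening": opening from 0.0 (shut) to 1.0 (fully open); "grasp_force": force on a finger pad.
Only numpy, scipy, OpenCV 4.12 (cv2) and the standard library are available. Lean on these libraries where they do the work, as an engineer would, in place of code of your own. Each camera call takes 0.05 s, during which the arm holds its last target. There are 200 camera calls.

TASK

The bench-pin holder has swung out of line on its stand. Take the taper pin out of the wooden punch block, feel its tip down through the hole in the holder and into the hidden matching hole in the stand's plate below, and drive it fully home so that it pulls the two holes into line and its collar sits flat on the holder. Then let go of the pin, and leave the other punches and tools where they are.

Things in the scene. Friction and masses are not known exactly. Their poses are not given: they have to be found in the camera images.
- taper_pin: Taper pin, one piece of bare steel, 116 mm long, about 0.2 kg. Origin at the centre of its small lower end (tip), z from tip to head. Rounded tip 8 mm in diameter, widening evenly to 14 mm at 48 mm, then a parallel 14 mm shank up to the collar at 74 mm. At the start it hangs upright by its collar in one of the block's three holes; lift it 80 mm to come clear.
- taper_pin_collar (a point): Centre of the underside of the pin's collar (26 mm in diameter, 4 mm thick), 74 mm above the tip; z along the pin towards the head.
- taper_pin_head (a point): Centre of the top of the pin's head, 116 mm above the tip. The head is a straight ridged cylinder, 24 mm in diameter, 38 mm long, above the collar: grip here. The other two things in the block have balls on top.
- holder: Swivelling holder: flat steel plate, 12 mm thick, 60 wide, 195 long, with a wooden V-notched bench pin. Origin on the pivot bolt's axis at the plate's underside, 84.5 mm above the bench; -x towards the bench pin, z up. It swings stiffly about +-0.155 rad about the bolt (5 N sideways at the hole moves it) and stays where left. Bolt head 11 mm above the plate; clamp cap from x = -142 mm, 23 mm above it.
- pin_hole (a point): Centre of the mouth of the holder's 15.5 mm through hole, in its top face, 95 mm along -x from the bolt, axes as the holder. Under the plate (0.5 mm gap) is the fixed stand's 12 mm top plate with a like hole, position not reported: also 95 mm from the bolt, so out of line only along y, up to 12 mm either way. Free space below it. A tip stopped by the stand's plate is 12.5 mm below this point.
- block: dark wooden punch block, 190 mm long (x) by 70 mm wide (y) by 85 mm high, fixed to the bench; origin at the centre of its underside. Three 16 mm upright holes in a row along its x, at -60, 0 and +60 mm; the pin is in any one of them, doming punches in the other two.
- punch_0: doming punch standing in the block: 13 mm steel rod with a 28 mm ball on top, 120 mm tall overall; origin at its lower end. Leave it.
- punch_1: doming punch standing in the block: 13 mm steel rod with a 22 mm ball on top, 120 mm tall overall; origin at its lower end. Leave it.
- pliers: flat-nosed pliers with black grips, 180 mm long, 11 mm high, lying between block and stand; leave them
- file: flat file with a wooden handle, 245 mm long, lying to the left; leave it
- hammer: hammer with a wooden handle, 260 mm long, lying to the right; leave it
Mind the look-alikes: they are no part of the job. Leave any green or red look-alike of the taper_pin alone.

How it is judged (in metres and radians):
On the way, in this order (a step that is already met when the one before it is completed fails the run):
1. the taper pin is lifted out of the block (height (world z) of taper_pin above 0.088 m), for 0.1 s.
2. the pin's tip has passed through both holes (z of taper_pin in the frame of pin_hole below -0.026 m and horizontal distance between taper_pin and pin_hole below 0.02 m), for 0.1 s.
At the end, for the whole second after the job is handed in: The pin stands upright through both holes, its collar flat on the holder (within 3 mm of the hole's mouth in height and sideways, and within 0.05 rad of square to the plate), released and at rest; punches and tools left as they were (z of taper_pin_collar in the frame of pin_hole between -0.003 and 0.003 m and horizontal distance between taper_pin_collar and pin_hole below 0.003 m and angle between the z axis of taper_pin and the z axis of pin_hole, either way round below 0.05 rad and linear speed of taper_pin below 0.02 m/s); the robot touches nothing.
It fails at once if a doming punch is pulled out or knocked (moved more than 20 mm) (distance of any of punch_0, punch_1 from where it was at the start of the episode above 0.02 m).
It fails at once if the pliers, the file or the hammer are pushed more than 30 mm (distance of any of pliers, file, hammer from where it was at the start of the episode above 0.03 m).
It also fails if it takes over 61 s, if anything falls off the work surface, if the arm or the gripper's body presses on something with over 40 N, if the wrist force passes 120 N, or if a joint passes its speed limit or range.

## Working session

There is one attempt and no reset: what is moved stays moved. The work goes in short steps, Python scripts to look and compute and a shell command to move; the robot and the scene stay as the last step left them, time stands still between calls to the robot, and variables do not carry over. Pictures are saved under pics/ and viewed, at most 10 in all, crops included, and the job is handed in when it is done.

```bash
mkdir -p pics
cat > h.py <<'E'
import numpy as np, cv2
from rig import *
from scipy.spatial.transform import Rotation as R
def save(f,n): cv2.imwrite('pics/'+n,f["pixels"])
def ray(f,u,v,s=None):
    K=np.array(f["camera_matrix"],float);k1=f["k1"]
    p=cv2.undistortPoints(np.array([[[u,v]]],float),K,np.array([k1,0,0,0.]))[0,0]
    d=np.array([p[0],p[1],1.])
    if "rvec" in f:
        r=cv2.Rodrigues(np.array(f["rvec"],float))[0];t=np.array(f["tvec"],float).ravel()
        return -r.T@t, r.T@d
    T=np.array(f["T_tool_cam"]);W=np.eye(4);W[:3,:3]=R.from_euler('xyz',s["tcp_rot"]).as_matrix();W[:3,3]=s["eef_pos"]
    M=W@T; return M[:3,3],M[:3,:3]@d
def onz(f,u,v,z,s=None):
    o,d=ray(f,u,v,s); return o+d*(z-o[2])/d[2]
def tri(a,b):
    (o1,d1),(o2,d2)=a,b
    x=np.linalg.lstsq(np.c_[d1,-d2],o2-o1,rcond=None)[0]
    p,q=o1+d1*x[0],o2+d2*x[1]; return (p+q)/2,np.linalg.norm(p-q)
E
python3 - <<'E'
from h import *
s=sense();print(s)
for n in("scene","side"):
    f=grab_frame(n);save(f,n+'0.png');np.save(n+'0.npy',f,allow_pickle=True)
    o,d=ray(f,320,200);print(n,o,d,f["k1"])
E
```

```text
{'clock': 0.0, 'qpos': array([-2.40139701e-03,  3.53637107e-01,  1.63414574e+00, -4.86251358e-05,
        1.15519510e+00, -2.39479025e-03]), 'qvel': array([ 0.0001878 ,  0.00048828,  0.00018844, -0.00033415, -0.00048035,
       -0.00065537]), 'joint_efforts': array([-2.03471049e-03, -6.05236173e+01, -3.42063046e+01, -2.62302356e-04,
        9.48130677e-03,  3.61521288e-06]), 'eef_pos': array([ 6.24519230e+02, -1.49625197e-02,  2.30563610e+02]), 'tcp_rot': array([-3.14020725e+00,  4.11409934e-05,  1.57080941e+00]), 'contact_force': array([ 0.65350721,  0.31106478, -0.1328521 ]), 'wrist_torque': array([ 0.02968987, -0.00505242, -0.04792135]), 'grasp_force': 0.0, 'opening': 1.0004411019790778}
scene [1447.29916327  430.77666425  713.68504529] [-0.76236317 -0.38338106 -0.52142443] -0.11068452508951405
side [  461.13420037 -1027.5138469    987.6367705 ] [ 0.05152775  0.76979217 -0.63635386] 0.03973201605689906
```

View pics/scene0.png

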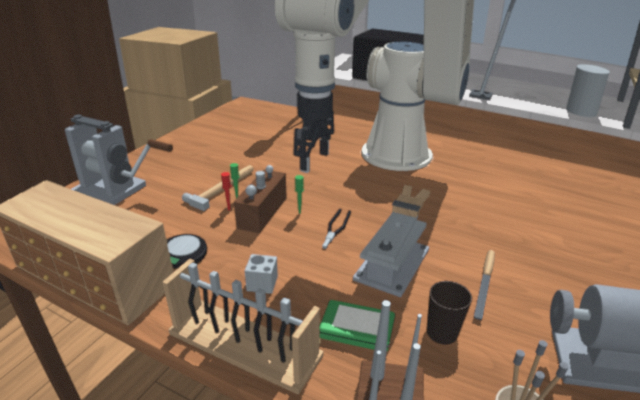

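View pics/side0.png

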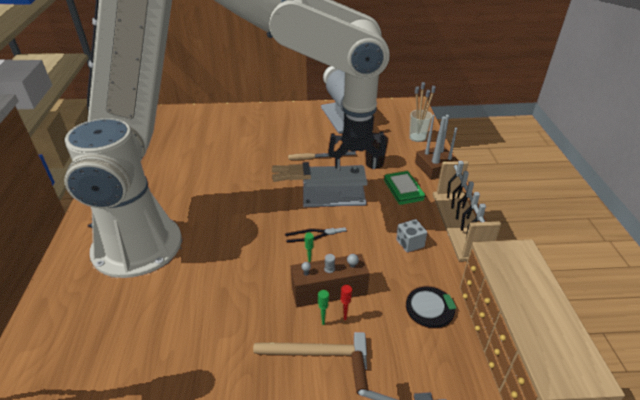

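The scene view shows the block at about (262,200) with three steel heads, and the stand at (390,255). The side view shows the heads at (307,267), (330,263) and (353,260), and the holder at (335,180). Green look-alikes are at (309,241) and (323,300) and a red one at (346,296), all outside the block. I'll enlarge both views to confirm which head is the pin.

Run:
```python
import cv2,numpy as np
a=cv2.imread('pics/side0.png');b=cv2.imread('pics/scene0.png')
z=lambda i,x,y,w,h:cv2.resize(i[y:y+h,x:x+w],(400,300),interpolation=cv2.INTER_CUBIC)
cv2.imwrite('pics/c1.png',np.vstack([np.hstack([z(a,280,225,100,75),z(b,215,150,100,75)]),np.hstack([z(a,270,145,120,90),z(b,340,180,120,90)])]))
```

```text
(no output)
```

View pics/c1.png

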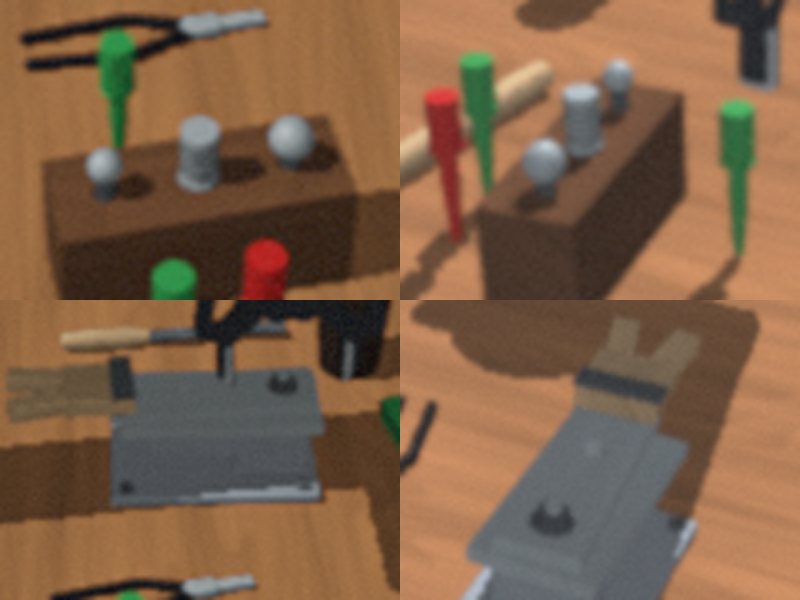

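The steel cylinder with the ridged head in the middle hole, side (330,263) and scene (260,180), is the taper pin. The two neighbours have balls on top, and the green and red look-alikes stand outside the block. The holder hole isn't visible yet apart from a faint spot near scene (398,225).

Run:
```python
from h import *
A=np.load('side0.npy',allow_pickle=True).item();B=np.load('scene0.npy',allow_pickle=True).item()
P={'pin':((330,256.3),(260.5,173)),'ballL':((306,266),(269.5,169)),'ballR':((352.7,259.5),(251.2,190)),
'bolt':((355,170),(385.6,243)),'greenback':((309.2,234.5),(299,177)),'greenfront':((323.5,294),(234.5,165.5)),'red':((346.5,288.5),(225.5,174.5))}
for k,(a,b) in P.items(): print(k,*[np.round(x,1) for x in tri(ray(A,*a),ray(B,*b))])
print(onz(A,330,256.3,127),onz(B,260.5,173,127))
print('bolt',onz(A,355,170,107),onz(B,385.6,243,107))
print('capmid', onz(B,340+620/3.33-120,180+100/3.33,110))
```

```text
pin [ 540.3 -204.7  125.9] 1.7
ballL [ 479.8 -215.6  107.2] 1.8
ballR [ 597.8 -198.2  104.2] 3.7
bolt [651.1 189.7 101.4] 7.0
greenback [ 493.6 -112.6  115.2] 0.3
greenfront [ 515.9 -309.7  111.7] 3.1
red [ 571.4 -298.6  112.7] 1.7
[ 540.70915326 -206.61130202  127.        ] [ 540.75337547 -203.44394236  127.        ]
bolt [651.57004291 177.3009755  107.        ] [653.54951151 192.89722672 107.        ]
capmid [508.56523903 192.20584405 110.        ]
```

```bash
python3 -m jog '[{"spin":0.119},{"spin":0.119},{"spin":0.119},{"spin":0.119},{"spin":0.119},{"spin":0.119},{"spin":0.119},{"spin":0.119},{"spin":0.119},{"spin":0.119},{"spin":0.119},{"spin":0.119}]'
python3 -m jog '[{"x":-1.6,"y":2.73},{"x":-1.6,"y":2.73},{"x":-1.6,"y":2.73},{"x":-1.6,"y":2.73},{"x":-1.6,"y":2.73},{"x":-1.6,"y":2.73},{"x":-1.6,"y":2.73},{},{},{},{}]'
python3 - <<'E'
from h import *
s=sense();f=grab_frame("wrist");save(f,'w1.png');print(s["eef_pos"],s["tcp_rot"],s["clock"],f["T_tool_cam"])
E
```

```text
[ 6.24571567e+02 -9.66521787e-03  2.30635834e+02] [-3.14035331e+00  8.26903230e-06  1.57081788e+00] 0.1 [[-1.21261366e-04 -9.56347845e-01 -2.92230704e-01  7.49175419e+01]
 [ 9.99999953e-01 -3.40431715e-05 -3.03541844e-04  5.69249136e-01]
 [ 2.80343129e-04 -2.92230727e-01  9.56347805e-01 -1.43011563e+02]
 [ 0.00000000e+00  0.00000000e+00  0.00000000e+00  1.00000000e+00]]schema error: expected keys x, y, z, spin, grip
schema error: expected keys x, y, z, spin, grip
```

View pics/w1.png

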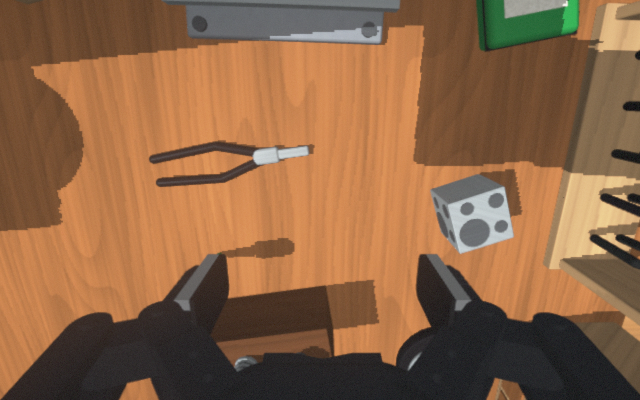

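All keys are required in each row, so the arm has not moved. The wrist view shows the pliers at (230,165), the stand's base edge at (285,40) and the block at the bottom, under the gripper. I'll resend the moves with full rows.

```bash
python3 -m jog '[{"x":0,"y":0,"z":0,"spin":0.119,"grip":0},{"x":0,"y":0,"z":0,"spin":0.119,"grip":0},{"x":0,"y":0,"z":0,"spin":0.119,"grip":0},{"x":0,"y":0,"z":0,"spin":0.119,"grip":0},{"x":0,"y":0,"z":0,"spin":0.119,"grip":0},{"x":0,"y":0,"z":0,"spin":0.119,"grip":0},{"x":0,"y":0,"z":0,"spin":0.119,"grip":0},{"x":0,"y":0,"z":0,"spin":0.119,"grip":0},{"x":0,"y":0,"z":0,"spin":0.119,"grip":0},{"x":0,"y":0,"z":0,"spin":0.119,"grip":0},{"x":0,"y":0,"z":0,"spin":0.119,"grip":0},{"x":0,"y":0,"z":0,"spin":0.119,"grip":0}]'
python3 -m jog '[{"x":-1.6,"y":2.73,"z":0,"spin":0,"grip":0},{"x":-1.6,"y":2.73,"z":0,"spin":0,"grip":0},{"x":-1.6,"y":2.73,"z":0,"spin":0,"grip":0},{"x":-1.6,"y":2.73,"z":0,"spin":0,"grip":0},{"x":-1.6,"y":2.73,"z":0,"spin":0,"grip":0},{"x":-1.6,"y":2.73,"z":0,"spin":0,"grip":0},{"x":-1.6,"y":2.73,"z":0,"spin":0,"grip":0},{"x":0,"y":0,"z":0,"spin":0,"grip":0},{"x":0,"y":0,"z":0,"spin":0,"grip":0},{"x":0,"y":0,"z":0,"spin":0,"grip":0},{"x":0,"y":0,"z":0,"spin":0,"grip":0}]'
python3 - <<'E'
from h import *
s=sense();f=grab_frame("wrist");save(f,'w2.png');print(s["eef_pos"],s["tcp_rot"],s["clock"])
np.save('w2.npy',{'s':s,'f':f},allow_pickle=True)
E
```

```text
clock: 1.15
eef_pos: [624.8, 0.0, 231.0]
tcp_rot: [-3.142, 0.001, 0.137]
contact_force: [-0.8, 0.1, 0.7]
opening: 0.999
grasp_force: 0.0
clock: 2.07
eef_pos: [541.7, -204.2, 231.2]
tcp_rot: [-3.141, 0.0, 0.144]
contact_force: [-0.1, -0.2, -0.0]
opening: 1.001
grasp_force: 0.0
[ 541.69049661 -204.16645191  231.16648188] [-3.14118885e+00  1.95231712e-05  1.43544013e-01] 2.0667
```

View pics/w2.png

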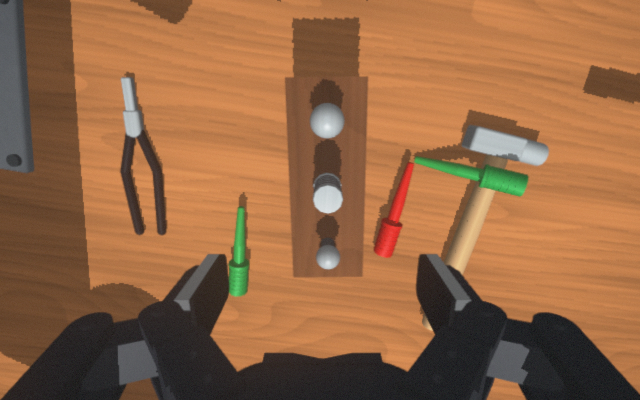

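The pin head's bright top is at about (328,198), between the balls at (327,120) and (327,257). The block is square to the tool.

Run:
```python
from h import *
d=np.load('w2.npy',allow_pickle=True).item();s,f=d['s'],d['f']
g=f["pixels"].min(2)[170:220,305:350]
m=(g>165).astype(np.uint8);n,l,st,c=cv2.connectedComponentsWithStats(m)
for i in range(1,n):
  if st[i,4]>30: print(st[i],c[i]+[305,170])
W=R.from_euler('xyz',s["tcp_rot"]).as_matrix()
for u,v,z in((328,198,127),(327,120,105),(327,257,107)):
  p=onz(f,u,v,z,s);print(p,W.T@(p-s["eef_pos"]))
```

```text
[  9  16  29  27 608] [327.50822368 199.14144737]
[ 541.43142209 -208.62068998  127.        ] [ -0.89156209   4.41342922 104.16472562]
[ 600.15167031 -199.38359959  105.        ] [ 58.54657201   3.68024714 126.16386306]
[ 479.38205409 -217.34345693  107.        ] [-63.55018201   4.1783018  124.16604549]
```

```bash
python3 -m jog '[{"x":-0.1,"y":0.3,"z":2.78,"spin":0,"grip":0},{"x":0,"y":0,"z":2.78,"spin":0,"grip":0},{"x":0,"y":0,"z":2.78,"spin":0,"grip":0},{"x":0,"y":0,"z":2.78,"spin":0,"grip":0},{"x":0,"y":0,"z":2.78,"spin":0,"grip":0},{"x":0,"y":0,"z":0,"spin":0,"grip":0},{"x":0,"y":0,"z":0,"spin":0,"grip":0},{"x":0,"y":0,"z":0,"spin":0,"grip":0}]'
python3 -m jog '[{"x":0,"y":0,"z":0,"spin":0,"grip":1},{"x":0,"y":0,"z":0,"spin":0,"grip":1},{"x":0,"y":0,"z":0,"spin":0,"grip":1},{"x":0,"y":0,"z":0,"spin":0,"grip":1},{"x":0,"y":0,"z":0,"spin":0,"grip":1},{"x":0,"y":0,"z":0,"spin":0,"grip":1},{"x":0,"y":0,"z":0,"spin":0,"grip":1},{"x":0,"y":0,"z":0,"spin":0,"grip":1},{"x":0,"y":0,"z":0,"spin":0,"grip":1},{"x":0,"y":0,"z":0,"spin":0,"grip":1},{"x":0,"y":0,"z":0,"spin":0,"grip":1},{"x":0,"y":0,"z":0,"spin":0,"grip":1}]' 80
```

```text
clock: 2.78
eef_pos: [541.8, -207.9, 93.5]
tcp_rot: [3.141, -0.001, 0.144]
contact_force: [-0.7, -0.2, 0.4]
opening: 1.005
grasp_force: 0.0
clock: 3.78
eef_pos: [541.0, -208.4, 93.1]
tcp_rot: [3.141, -0.001, 0.143]
contact_force: [-1.5, 1.0, 6.6]
opening: 0.261
grasp_force: 78.0
```

```bash
python3 -m jog '[{"x":0,"y":0,"z":-1,"spin":0,"grip":1},{"x":0,"y":0,"z":-2,"spin":0,"grip":1},{"x":0,"y":0,"z":-2.5,"spin":0,"grip":1},{"x":0,"y":0,"z":-2.5,"spin":0,"grip":1},{"x":0,"y":0,"z":-2.5,"spin":0,"grip":1},{"x":0,"y":0,"z":-2.5,"spin":0,"grip":1},{"x":0,"y":0,"z":-2,"spin":0,"grip":1},{"x":0,"y":0,"z":0,"spin":0,"grip":1},{"x":0,"y":0,"z":0,"spin":0,"grip":1},{"x":0,"y":0,"z":0,"spin":0,"grip":1}]'
python3 - <<'E'
from h import *
s=sense();f=grab_frame("wrist");save(f,'w3.png');a=grab_frame("side")
# holder/bolt from side0 & first wrist
im=cv2.resize(a["pixels"][120:320,250:450],(400,400));w=cv2.resize(f["pixels"],(400,250))
cv2.imwrite('pics/c3.png',np.hstack([im,np.vstack([w,np.zeros((150,400,3),np.uint8)])]))
E
```

```text
clock: 4.62
eef_pos: [540.0, -208.0, 241.4]
tcp_rot: [-3.141, 0.001, 0.143]
contact_force: [0.6, -0.6, -2.0]
opening: 0.258
grasp_force: 79.1
```

View pics/c3.png

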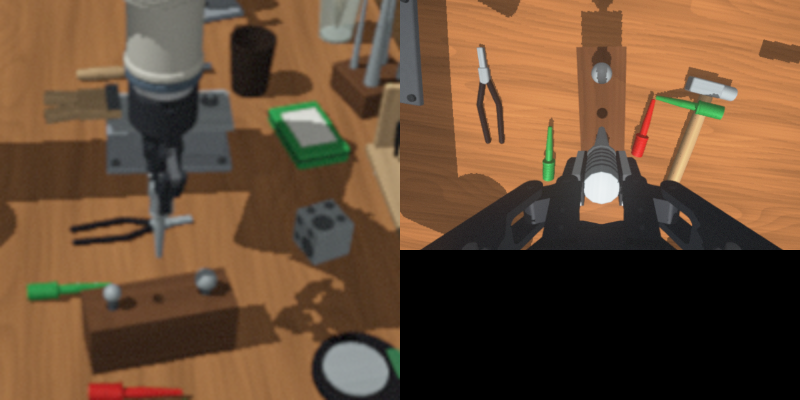

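The pin is lifted and held straight, the middle hole is empty and both ball punches are in place. Next I'll move so that the wrist camera is over the holder.

```bash
python3 -m jog '[{"x":0,"y":-2,"z":0,"spin":0,"grip":1},{"x":0,"y":-3.4,"z":0,"spin":0,"grip":1},{"x":0,"y":-3.4,"z":0,"spin":0,"grip":1},{"x":0.2,"y":-3.4,"z":0,"spin":0,"grip":1},{"x":0.2,"y":-3.4,"z":0,"spin":0,"grip":1},{"x":0.2,"y":-3.4,"z":0,"spin":0,"grip":1},{"x":0.2,"y":-3.4,"z":0,"spin":0,"grip":1},{"x":0,"y":-3.4,"z":0,"spin":0,"grip":1},{"x":0,"y":-3.4,"z":0,"spin":0,"grip":1},{"x":0,"y":-3.4,"z":0,"spin":0,"grip":1},{"x":0,"y":-3.4,"z":0,"spin":0,"grip":1},{"x":0,"y":-3.4,"z":0,"spin":0,"grip":1},{"x":0,"y":0,"z":0,"spin":0,"grip":1},{"x":0,"y":0,"z":0,"spin":0,"grip":1},{"x":0,"y":0,"z":0,"spin":0,"grip":1},{"x":0,"y":0,"z":0,"spin":0,"grip":1}]'
python3 - <<'E'
from h import *
s=sense();f=grab_frame("wrist");save(f,'w4.png');np.save('w4.npy',{'s':s,'f':f},allow_pickle=True)
E
```

```text
clock: 6.05
eef_pos: [492.4, 182.0, 241.6]
tcp_rot: [3.141, 0.001, 0.142]
contact_force: [-0.2, -0.1, -2.5]
opening: 0.261
grasp_force: 79.3
```

View pics/w4.png

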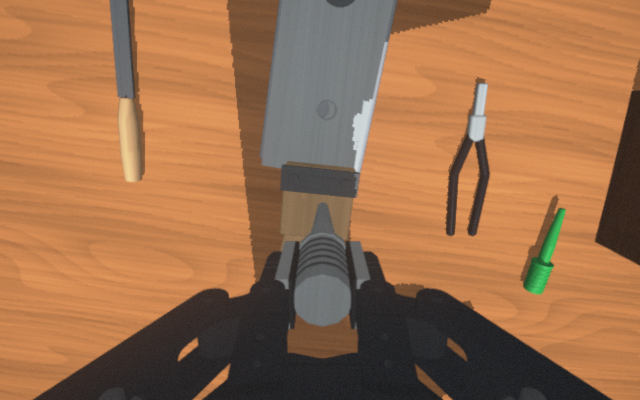

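The hole is at (327,109) with grey stand plate showing inside it. The bolt is at (340,0) and the cap at (320,181). I'll enlarge this to read the misalignment.

Run:
```python
from h import *
a=cv2.imread('pics/w4.png')
A=cv2.resize(a[0:200,250:410],(480,600),interpolation=cv2.INTER_CUBIC)
b=cv2.resize(a[94:124,312:342],(320,320),interpolation=cv2.INTER_CUBIC)
b=cv2.normalize(b,None,0,255,cv2.NORM_MINMAX)
c=np.zeros((600,800,3),np.uint8);c[:,:480]=A;c[:320,480:]=b
cv2.imwrite('pics/c4.png',c)
```

```text
(no output)
```

View pics/c4.png

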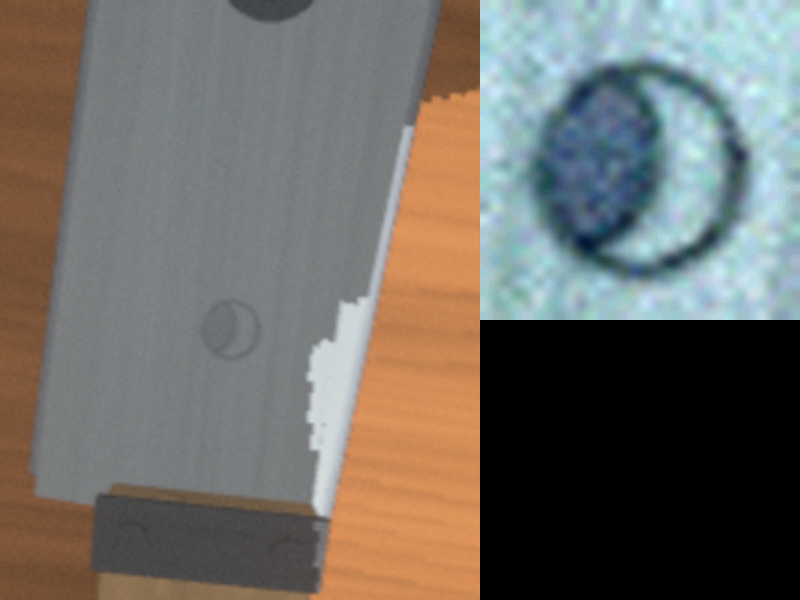

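The enlarged view shows the see-through lens, where the two holes overlap, on the left of the hole. It is about 120 of 210 crop px wide, so the stand's hole lies about 6–7 mm to image left (tool −y). Next I'll compute the pin and hole offsets.

Run:
```python
from h import *
d=np.load('w4.npy',allow_pickle=True).item();s,f=d['s'],d['f']
W=R.from_euler('xyz',s["tcp_rot"]).as_matrix();t=lambda p:np.round(W.T@(p-s["eef_pos"]),1)
z=s["eef_pos"][2]
for n,u,v,h in(("hole",327,109.8,96.5),("hole left",317.6,109.8,96.5),("hole right",337,109.8,96.5),("lens",323.3,108.8,90),("lens left bottom",0,0,0),("bolt",340,-2,107),("cap",320,181,119),("headtop",322.5,297,z+34),("tip",322.5,206,z-80)):
  if h: p=onz(f,u,v,h,s);print(n,np.round(p,1),t(p))
# lens right boundary = stand hole right edge at plate top z=84
p=onz(f,312+660*30/320-45,109,84,s);print('standhole right edge',t(p))
print('cols', 312+(660-480)*30/320); p=onz(f,312+(660-480)*30/320,109,84,s);print(t(p))
p=onz(f,312+(540-480)*30/320,109,96.5,s);print('holder left',t(p))
p=onz(f,312+(745-480)*30/320,109,96.5,s);print('holder right',t(p))
```

```text
hole [558.1 187.3  96.5] [ 66.    3.9 145. ]
hole left [556.9 195.3  96.5] [ 66.   -4.2 145. ]
hole right [559.3 178.8  96.5] [ 66.   12.5 145. ]
lens [558.3 190.5  90. ] [ 66.6   0.8 151.5]
bolt [641.5 189.8 107. ] [148.9  13.3 134.4]
cap [500.3 185.1 119. ] [  8.5  -2.1 122.6]
headtop [493.7 182.3 275.6] [  1.3  -0.1 -34. ]
tip [492.8 182.  161.6] [ 0.5 -0.  80. ]
standhole right edge [ 66.3   5.8 157.5]
cols 328.875
[ 66.3   5.8 157.5]
holder left [ 66.6  -4.1 145. ]
holder right [ 66.6  12.4 145. ]
```

```bash
python3 -m jog '[{"x":1,"y":0.09,"z":0,"spin":0,"grip":1},{"x":2,"y":0,"z":0,"spin":0,"grip":1},{"x":2,"y":0,"z":0,"spin":0,"grip":1},{"x":1.6,"y":0,"z":0,"spin":0,"grip":1},{"x":0,"y":0,"z":0,"spin":0,"grip":1},{"x":0,"y":0,"z":0,"spin":0,"grip":1},{"x":0,"y":0,"z":2,"spin":0,"grip":1},{"x":0,"y":0,"z":2,"spin":0,"grip":1},{"x":0,"y":0,"z":1.4,"spin":0,"grip":1},{"x":0,"y":0,"z":0,"spin":0,"grip":1},{"x":0,"y":0,"z":0,"spin":0,"grip":1},{"x":0,"y":0,"z":0,"spin":0,"grip":1}]'
python3 - <<'E'
from h import *
s=sense();f=grab_frame("wrist");np.save('w5.npy',{'s':s,'f':f},allow_pickle=True);a=grab_frame("side");b=grab_frame("scene")
z=lambda i,x,y,w,h:cv2.resize(i[y:y+h,x:x+w],(400,300),interpolation=cv2.INTER_CUBIC)
cv2.imwrite('pics/c5.png',np.vstack([np.hstack([z(a["pixels"],280,120,100,75),z(b["pixels"],350,175,100,75)]),np.hstack([z(f["pixels"],240,150,160,120),z(f["pixels"],0,0,640,400)])]))
W=R.from_euler('xyz',s["tcp_rot"]).as_matrix();print(s["eef_pos"],W.T@(np.array([558.1,187.3,96.5])-s["eef_pos"]))
E
```

```text
clock: 7.1
eef_pos: [558.4, 191.4, 189.3]
tcp_rot: [-3.141, -0.001, 0.143]
contact_force: [0.2, -0.2, -1.7]
opening: 0.257
grasp_force: 79.3
[558.35015713 191.35330925 189.27209227] [-0.90842687  3.99645753 92.77044835]
```

View pics/c5.png

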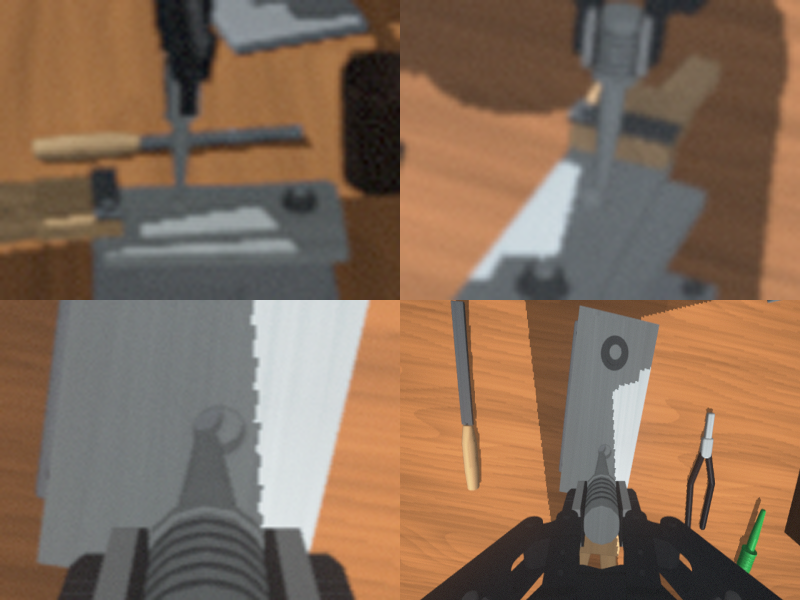

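The bottom-left crop shows the tip just above the left part of the hole, as intended. I'll nudge it 0.7 mm towards the centre and feel downward.

```bash
python3 -m jog '[{"x":0,"y":0.07,"z":0,"spin":0,"grip":1},{"x":0,"y":0,"z":0.4,"spin":0,"grip":1},{"x":0,"y":0,"z":0.4,"spin":0,"grip":1},{"x":0,"y":0,"z":0.3,"spin":0,"grip":1},{"x":0,"y":0,"z":0.3,"spin":0,"grip":1},{"x":0,"y":0,"z":0,"spin":0,"grip":1},{"x":0,"y":0,"z":0,"spin":0,"grip":1}]'
python3 -m jog '[{"x":0,"y":0,"z":0.3,"spin":0,"grip":1},{"x":0,"y":0,"z":0.3,"spin":0,"grip":1},{"x":0,"y":0,"z":0,"spin":0,"grip":1},{"x":0,"y":0,"z":0,"spin":0,"grip":1}]'
```

```text
clock: 7.83
eef_pos: [558.0, 190.7, 173.9]
tcp_rot: [3.141, 0.001, 0.143]
contact_force: [0.7, 0.5, -1.4]
opening: 0.263
grasp_force: 79.3
clock: 8.17
eef_pos: [558.0, 190.7, 168.0]
tcp_rot: [3.142, 0.001, 0.143]
contact_force: [0.1, -1.1, -2.2]
opening: 0.255
grasp_force: 79.3
```

```bash
python3 -m jog '[{"x":0,"y":0,"z":0.2,"spin":0,"grip":1},{"x":0,"y":0,"z":0.2,"spin":0,"grip":1},{"x":0,"y":0,"z":0,"spin":0,"grip":1},{"x":0,"y":0,"z":0,"spin":0,"grip":1}]'
python3 -m jog '[{"x":0,"y":0,"z":0.2,"spin":0,"grip":1},{"x":0,"y":0,"z":0.2,"spin":0,"grip":1},{"x":0,"y":0,"z":0,"spin":0,"grip":1},{"x":0,"y":0,"z":0,"spin":0,"grip":1}]'
```

```text
clock: 8.5
eef_pos: [558.1, 190.7, 164.1]
tcp_rot: [3.141, 0.0, 0.143]
contact_force: [-0.6, 0.4, -2.4]
opening: 0.26
grasp_force: 79.3
clock: 8.83
eef_pos: [558.2, 190.6, 160.1]
tcp_rot: [3.141, 0.0, 0.143]
contact_force: [-0.0, -2.2, -3.0]
opening: 0.257
grasp_force: 79.3
```

The tip is through into the stand's hole with almost no force. I'll drive down while easing towards the stand hole's centre.

```bash
python3 -m jog '[{"x":0,"y":-0.03,"z":0.3,"spin":0,"grip":1},{"x":0,"y":-0.03,"z":0.3,"spin":0,"grip":1},{"x":0,"y":-0.03,"z":0.3,"spin":0,"grip":1},{"x":0,"y":-0.03,"z":0.3,"spin":0,"grip":1},{"x":0,"y":0,"z":0,"spin":0,"grip":1},{"x":0,"y":0,"z":0,"spin":0,"grip":1}]'
python3 -m jog '[{"x":0,"y":-0.03,"z":0.3,"spin":0,"grip":1},{"x":0,"y":-0.03,"z":0.3,"spin":0,"grip":1},{"x":0,"y":-0.03,"z":0.3,"spin":0,"grip":1},{"x":0,"y":-0.03,"z":0.3,"spin":0,"grip":1},{"x":0,"y":0,"z":0,"spin":0,"grip":1},{"x":0,"y":0,"z":0,"spin":0,"grip":1}]'
```

```text
clock: 9.33
eef_pos: [557.8, 191.6, 147.6]
tcp_rot: [3.141, 0.001, 0.143]
contact_force: [1.1, -3.7, -5.0]
opening: 0.261
grasp_force: 79.2
clock: 9.83
eef_pos: [557.8, 193.1, 135.9]
tcp_rot: [3.142, 0.0, 0.143]
contact_force: [2.3, -4.4, -3.5]
opening: 0.259
grasp_force: 79.7
```

```bash
python3 -m jog '[{"x":0,"y":-0.01,"z":0.3,"spin":0,"grip":1},{"x":0,"y":-0.01,"z":0.3,"spin":0,"grip":1},{"x":0,"y":0,"z":0.2,"spin":0,"grip":1},{"x":0,"y":0,"z":0,"spin":0,"grip":1},{"x":0,"y":0,"z":0,"spin":0,"grip":1}]'
python3 -m jog '[{"x":0,"y":0,"z":0.2,"spin":0,"grip":1},{"x":0,"y":0,"z":0.2,"spin":0,"grip":1},{"x":0,"y":0,"z":0.2,"spin":0,"grip":1},{"x":0,"y":0,"z":0,"spin":0,"grip":1},{"x":0,"y":0,"z":0,"spin":0,"grip":1}]'
```

```text
clock: 10.25
eef_pos: [557.8, 193.3, 127.8]
tcp_rot: [3.142, 0.0, 0.143]
contact_force: [3.6, -4.1, -3.3]
opening: 0.26
grasp_force: 79.8
clock: 10.67
eef_pos: [557.8, 193.3, 121.8]
tcp_rot: [-3.142, 0.0, 0.143]
contact_force: [2.4, -4.7, -2.0]
opening: 0.261
grasp_force: 79.8
```

```bash
python3 -m jog '[{"x":0,"y":0,"z":0.2,"spin":0,"grip":1},{"x":0,"y":0,"z":0.2,"spin":0,"grip":1},{"x":0,"y":0,"z":0.2,"spin":0,"grip":1},{"x":0,"y":0,"z":0,"spin":0,"grip":1},{"x":0,"y":0,"z":0,"spin":0,"grip":1}]'
python3 -m jog '[{"x":0,"y":0,"z":0.2,"spin":0,"grip":1},{"x":0,"y":0,"z":0.2,"spin":0,"grip":1},{"x":0,"y":0,"z":0.1,"spin":0,"grip":1},{"x":0,"y":0,"z":0,"spin":0,"grip":1},{"x":0,"y":0,"z":0,"spin":0,"grip":1}]'
```

```text
clock: 11.08
eef_pos: [557.8, 193.4, 115.9]
tcp_rot: [-3.141, -0.0, 0.143]
contact_force: [3.4, -2.2, -4.8]
opening: 0.26
grasp_force: 79.6
clock: 11.5
eef_pos: [557.9, 193.4, 111.2]
tcp_rot: [-3.141, -0.0, 0.143]
contact_force: [3.8, -3.4, -1.3]
opening: 0.26
grasp_force: 79.7
```

```bash
python3 -m jog '[{"x":0,"y":0,"z":0.2,"spin":0,"grip":1},{"x":0,"y":0,"z":0.2,"spin":0,"grip":1},{"x":0,"y":0,"z":0,"spin":0,"grip":1},{"x":0,"y":0,"z":0,"spin":0,"grip":1}]'
python3 -m jog '[{"x":0,"y":0,"z":0.1,"spin":0,"grip":1},{"x":0,"y":0,"z":0.1,"spin":0,"grip":1},{"x":0,"y":0,"z":0,"spin":0,"grip":1},{"x":0,"y":0,"z":0,"spin":0,"grip":1}]'
```

```text
clock: 11.83
eef_pos: [557.9, 193.4, 107.1]
tcp_rot: [-3.141, -0.0, 0.143]
contact_force: [3.6, -3.0, -2.5]
opening: 0.259
grasp_force: 79.6
clock: 12.17
eef_pos: [557.9, 193.4, 105.3]
tcp_rot: [-3.141, -0.0, 0.143]
contact_force: [3.2, -2.7, -1.3]
opening: 0.261
grasp_force: 79.8
```

```bash
python3 -m jog '[{"x":0,"y":0,"z":0.1,"spin":0,"grip":1},{"x":0,"y":0,"z":0,"spin":0,"grip":1},{"x":0,"y":0,"z":0,"spin":0,"grip":1}]' | grep -E 'eef|contact'
python3 -m jog '[{"x":0,"y":0,"z":0.1,"spin":0,"grip":1},{"x":0,"y":0,"z":0,"spin":0,"grip":1},{"x":0,"y":0,"z":0,"spin":0,"grip":1}]'| grep -E 'eef|contact'
```

```text
eef_pos: [558.0, 193.4, 104.5]
contact_force: [2.3, -2.3, 5.4]
eef_pos: [558.0, 193.5, 104.5]
contact_force: [-0.9, -3.9, 13.6]
```

The force rises at 104.5 mm, the predicted seating height, so the collar is down. I'll release, rise and look.

```bash
python3 -m jog '[{"x":0,"y":0,"z":0,"spin":0,"grip":0.5},{"x":0,"y":0,"z":0,"spin":0,"grip":0.2},{"x":0,"y":0,"z":0,"spin":0,"grip":0},{"x":0,"y":0,"z":0,"spin":0,"grip":0},{"x":0,"y":0,"z":0,"spin":0,"grip":0},{"x":0,"y":0,"z":0,"spin":0,"grip":0},{"x":0,"y":0,"z":0,"spin":0,"grip":0},{"x":0,"y":0,"z":0,"spin":0,"grip":0},{"x":0,"y":0,"z":0,"spin":0,"grip":0}]'
python3 -m jog '[{"x":0,"y":0,"z":-1,"spin":0,"grip":0},{"x":0,"y":0,"z":-2,"spin":0,"grip":0},{"x":0,"y":0,"z":-3,"spin":0,"grip":0},{"x":0,"y":0,"z":-3,"spin":0,"grip":0},{"x":0,"y":0,"z":-3,"spin":0,"grip":0},{"x":-2,"y":0,"z":-3,"spin":0,"grip":0},{"x":-2,"y":0,"z":0,"spin":0,"grip":0},{"x":-2,"y":0,"z":0,"spin":0,"grip":0},{"x":0,"y":0,"z":0,"spin":0,"grip":0},{"x":0,"y":0,"z":0,"spin":0,"grip":0},{"x":0,"y":0,"z":0,"spin":0,"grip":0}]'
python3 - <<'E'
from h import *
f=grab_frame("wrist");a=grab_frame("side");b=grab_frame("scene")
z=lambda i,x,y,w,h:cv2.resize(i[y:y+h,x:x+w],(400,300),interpolation=cv2.INTER_CUBIC)
cv2.imwrite('pics/c6.png',np.vstack([np.hstack([z(a["pixels"],270,135,120,90),z(b["pixels"],340,180,120,90)]),np.hstack([z(f["pixels"],240,50,160,120),z(a["pixels"],240,200,160,120)])]))
E
```

```text
clock: 13.42
eef_pos: [557.8, 193.3, 103.3]
tcp_rot: [-3.142, 0.0, 0.143]
contact_force: [-1.1, -1.0, -0.4]
opening: 0.994
grasp_force: 0.0
clock: 14.33
eef_pos: [499.0, 184.9, 254.0]
tcp_rot: [-3.141, -0.001, 0.143]
contact_force: [0.0, -0.5, -0.4]
opening: 0.999
grasp_force: 0.0
```

View pics/c6.png

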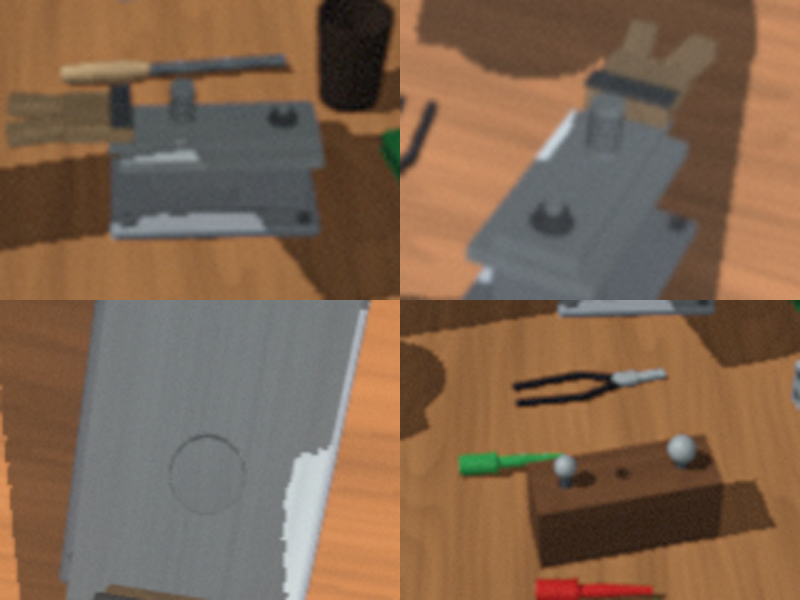

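The pin stands upright with its collar on the holder, at side-crop (182,100) and scene-crop (605,125). The holder is now parallel to the stand, and the punches and pliers are undisturbed. Handing in.

```bash
python3 -c "
from rig import *
print(sign_off())"
```

```text
the job is handed in; nothing more can be done
None
```

I drove the taper pin home through both holes with its collar seated on the holder, let go of it, left the punches, pliers and file where they were (the hammer wasn't in the final view), and handed the job in at about 14 s; no verdict came back.

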